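Line up the bushes for the arbor press

ROBOT

A 6-joint arm with a two-finger parallel gripper is mounted at the origin on the work surface. World frame = base frame: x ahead of the robot, y to its left, z up, the work surface at z = 0. Lengths are in m, angles in rad, forces in N, time in s.
With the tool pointing down it reaches from about 0.425 to 0.95 m from the base axis. Payload 3.5 kg.
Tool frame: the origin (TCP) lies between the finger pads; the fingertips stand 22 mm ahead of it and the grasp point (between the pads) lies 3 mm ahead of it (ctrl.nose_length is the z of the fingertips in the tool frame, in m); z points along the fingers, y is the line along which they close (so a half turn about z gives the same grasp; the last joint's range is limited). The gripper opens to 85 mm and grips with 20 to 120 N. Pads are 22 mm wide; open, the fingers measure 114 mm over their backs; the gripper's body (76 mm by 85 mm) begins 54 mm behind the grasp point. The pads swing forward as they close: fully open they stand 13 mm farther back than shut.
Start: joints at [-1.461, 0.286, 1.577, -0, 1.279, -0.15], TCP at [0.173, -0.652, 0.253] pointing down, gripper open.
Joint ranges: [-2.77, 2.77], [-0.9, 2.22], [0.21, 2.48], [-1.53, 4.67], [0.24, 2.81], [-2.84, 2.84]. Speed limits (rad/s): [2.79, 2.79, 3.14, 3.14, 3.14, 3.14].

INTERFACE

Orientations are given as a unit quaternion [x, y, z, w].
In Python, from plant import ctrl gives the robot as it stands. The module is installed in compiled form; this text tells all that it offers.
- The arm moves only by the tool send_rows, never from a script. Its argument "rows" is text: rows parted by semicolons, each of 7 numbers parted by spaces: the turn, a rotation vector about the tool's x, y, z in degrees, then the shift along the tool's x, y, z in mm, then the opening, from -1 (shut) to 1 (fully open). A call has 1 to 8 rows; each row is the pose to reach, as a shift and turn from the pose commanded when the call began, along the tool's axes at that moment; what a row does not reach only later rows make up. A row lasts 1/8 s, in which the tool goes at most 62.5 mm and 10.7 degrees, less where a joint would pass 70% of its speed; a pose out of reach is approached as far as the arm can. A call with a gripper value outside its range is refused whole. The fingers move at their own pace and stop on an object; "grip_force" is the grip in N (left out, the last holds). Time passes only in rows, so rows that repeat a pose let the fingers close. It gives the time, the measured TCP pose, the force, the opening and the grip force at its end, in the units of the state.
- ctrl.get_state(): the state, without advancing time (a new reading comes with each control period).
- ctrl.read_camera(name): name is "scene" or "top"; returns a dict with "color" (420x560x3 uint8, red, green, blue), "fx", "fy", "cx", "cy" (pixels), "D" ([k1, k2, p1, p2, k3] as OpenCV has them; the pictures are not rectified), "extrinsics" (4x4, takes a point from world to camera coordinates). Camera axes: x right, y down, z forward; pixel columns grow to the right and rows downward; lengths in m; the calibration is good to about 2 mm. A picture is of the moment at which its call begins. There is no depth.
- ctrl.sign_off(): hands the job in; it is judged then, once.
Trained networks look in a picture, given as the dict that the camera call returned (one of the last four; its "shot" number tells which), for a name from the list of things; names that differ only in an ending like _2 or _b are one class to them, and where a whole thing is asked for, a point or a joint stands for the part that bears it (a point fixed in the world has none). Each returns a list of dicts, best first, with "p" (0 to 1); they miss things now and then, are a little off and sometimes report something else, mostly with a low value. They report only what shows in the picture. A call takes as long as a camera call.
- ctrl.look_for(picture, target): "position" ([x, y, z] in m, in the coordinates of the camera as it stood for that picture, good to about 4 mm: the middle of the surface that is visible of it).
The state is a dict: "time": time; "qpos": joint angles; "dq": joint speeds; "joint_efforts": joint torques, N m; "eef_pos": TCP position; "tcp_rot": TCP orientation; "contact_force": force on the tool from outside, world axes, zero at the start; "wrist_torque": the same for the moment, N m; "opening": opening from 0.0 (shut) to 1.0 (fully open); "finger_force": force on a finger pad.
Only numpy, scipy, OpenCV 4.12 (cv2) and the standard library are available. Lean on these libraries where they do the work, as an engineer would, in place of code of your own. Each camera call takes 0.05 s, during which the arm holds its last target. There are 200 camera calls.

TASK

Get the four bronze bushes ready for pressing: stand them on the white circles of the blue row board, one to a circle and well centred, in order of size, the smallest on the circle nearest the green arbor press and each next one larger. Each must stand upright on its flange and be set down, not dropped, and the pressure gauge must stay where it lies.

Things in the scene. Friction and masses are not known exactly. Their poses are not given: they have to be found in the camera images.
- bush_xs: the smallest of four golden bronze flanged bushes: body 22 mm across, bore 14 mm, bottom flange 32 mm across and 5 mm thick, 30 mm tall, up to 0.1 kg. Stands on its flange on a 4 mm black mat; finger room (25 mm) on its robot side and far side, small steel parts close on its left and right. Origin: centre of the underside; z up along the bore.
- bush_s: the second smallest of four golden bronze flanged bushes: body 32 mm across, bore 22 mm, bottom flange 44 mm across and 5 mm thick, 36 mm tall, up to 0.2 kg. Stands on its flange on a 4 mm black mat; finger room (25 mm) on its robot side and far side, small steel parts close on its left and right. Origin: centre of the underside; z up along the bore.
- bush_m: the second largest of four golden bronze flanged bushes: body 42 mm across, bore 30 mm, bottom flange 54 mm across and 5 mm thick, 42 mm tall, up to 0.35 kg. Stands on its flange on a 4 mm black mat; finger room (25 mm) on its robot side and far side, small steel parts close on its left and right. Origin: centre of the underside; z up along the bore.
- bush_l: the largest of four golden bronze flanged bushes: body 54 mm across, bore 40 mm, bottom flange 66 mm across and 5 mm thick, 48 mm tall, up to 0.6 kg. Stands on its flange on a 4 mm black mat; finger room (25 mm) on its robot side and far side, small steel parts close on its left and right. Origin: centre of the underside; z up along the bore.
- spot1: painted white circle, 76 mm across, flat on top of the blue row board (100 x 350 mm, 12 mm thick, fixed); the first of four in a straight row at 85 mm pitch, counted from the board's left end (+y). Origin: centre of the circle, on the board's top face, 12 mm above the table; y runs along the row towards spot1, z up.
- spot2: painted white circle, 76 mm across, flat on top of the blue row board (100 x 350 mm, 12 mm thick, fixed); the second of four in a straight row at 85 mm pitch, counted from the board's left end (+y). Origin: centre of the circle, on the board's top face, 12 mm above the table; y runs along the row towards spot1, z up.
- spot3: painted white circle, 76 mm across, flat on top of the blue row board (100 x 350 mm, 12 mm thick, fixed); the third of four in a straight row at 85 mm pitch, counted from the board's left end (+y). Origin: centre of the circle, on the board's top face, 12 mm above the table; y runs along the row towards spot1, z up.
- spot4: painted white circle, 76 mm across, flat on top of the blue row board (100 x 350 mm, 12 mm thick, fixed); the fourth of four in a straight row at 85 mm pitch, counted from the board's left end (+y). Origin: centre of the circle, on the board's top face, 12 mm above the table; y runs along the row towards spot1, z up.
- press: green hand-lever arbor press, 400 mm tall, base 260 x 132 mm, with a dark stepped iron housing on its anvil; fixed on the table to the left or to the right of the row (the red bench vice is then on the other side). Origin: centre of the base's underside, z up.
- gauge: round pressure gauge lying on its back, white dial up, 68 mm across and 30 mm high, brass stem out of one side to 65 mm from the centre; loose, on the table about 35 mm (edge to edge) off the right-hand (-y) end of the row board. Origin: centre of its underside, z up.

How it is judged:
At the end, for the whole second after the job is handed in: The bushes stand one on each circle in order of size, smallest on the circle nearest the press (spot1 if it is on the left, else spot4): each within 12 mm of the circle's centre, height within 4 mm of the board's top, upright within 0.1 rad, released and at rest (((world y of press above 0 m and (horizontal distance between bush_xs and spot1 below 0.012 m and z of bush_xs in the frame of spot1 between -0.004 and 0.004 m) and (horizontal distance between bush_s and spot2 below 0.012 m and z of bush_s in the frame of spot2 between -0.004 and 0.004 m) and (horizontal distance between bush_m and spot3 below 0.012 m and z of bush_m in the frame of spot3 between -0.004 and 0.004 m) and (horizontal distance between bush_l and spot4 below 0.012 m and z of bush_l in the frame of spot4 between -0.004 and 0.004 m)) or (world y of press below 0 m and (horizontal distance between bush_xs and spot4 below 0.012 m and z of bush_xs in the frame of spot4 between -0.004 and 0.004 m) and (horizontal distance between bush_s and spot3 below 0.012 m and z of bush_s in the frame of spot3 between -0.004 and 0.004 m) and (horizontal distance between bush_m and spot2 below 0.012 m and z of bush_m in the frame of spot2 between -0.004 and 0.004 m) and (horizontal distance between bush_l and spot1 below 0.012 m and z of bush_l in the frame of spot1 between -0.004 and 0.004 m))) and angle between each of bush_xs, bush_s, bush_m, bush_l's own z axis and vertical below 0.1 rad and linear speed of each of bush_xs, bush_s, bush_m, bush_l below 0.01 m/s and contact force between the fingers and bush_xs below 0.1 N and contact force between the fingers and bush_s below 0.1 N and contact force between the fingers and bush_m below 0.1 N and contact force between the fingers and bush_l below 0.1 N); the robot touches nothing.
It fails at once if the smallest bush is let go in the air and dropped instead of being set down (no finger touches it while its underside is more than 45 mm above the table) (height (world z) of bush_xs above 0.045 m and contact force between the fingers and bush_xs below 0.05 N).
It fails at once if the second smallest bush is let go in the air and dropped instead of being set down (no finger touches it while its underside is more than 45 mm above the table) (height (world z) of bush_s above 0.045 m and contact force between the fingers and bush_s below 0.05 N).
It fails at once if the second largest bush is let go in the air and dropped instead of being set down (no finger touches it while its underside is more than 45 mm above the table) (height (world z) of bush_m above 0.045 m and contact force between the fingers and bush_m below 0.05 N).
It fails at once if the largest bush is let go in the air and dropped instead of being set down (no finger touches it while its underside is more than 45 mm above the table) (height (world z) of bush_l above 0.045 m and contact force between the fingers and bush_l below 0.05 N).
It fails at once if the pressure gauge is pushed more than 20 mm from where it lay (distance of gauge from where it was at the start of the episode above 0.02 m).
It also fails if it takes over 88 s, if anything falls off the work surface, if the arm or the gripper's body presses on something with over 40 N, if the wrist force passes 120 N, or if a joint passes its speed limit or range.

## Working session

There is one attempt and no reset: what is moved stays moved. The work goes in short steps, Python scripts to look and compute and a tool call to move; the robot and the scene stay as the last step left them, time stands still between calls to the robot, and variables do not carry over. Pictures are saved under pics/ and viewed, at most 14 in all, crops included, and the job is handed in when it is done.

Besides the shell and the picture viewer there is one more tool, called after ">>>" by a JSON object that holds its "api" and its "payload", one argument or row to a line. send_rows: Moves the arm, as the interface text tells. Its arguments: {"type":"object","properties":{"rows":{"type":"string"},"grip_force":{"type":"number"}},"required":["rows"]}

```bash
mkdir -p pics; ls
cat > h.py <<'E'
import numpy as np, cv2
from plant import ctrl
from scipy.spatial.transform import Rotation as R
def save(p,n): cv2.imwrite('pics/'+n, p['color'][:,:,::-1])
def K(p): return np.array([[p['fx'],0,p['cx']],[0,p['fy'],p['cy']],[0,0,1.]])
def ray(p,uv,z):
    "pixel -> world point on plane z"
    u=cv2.undistortPoints(np.array([[uv]],float),K(p),np.array(p['D'],float))[0,0]
    E=np.array(p['extrinsics']);Rt=E[:3,:3].T;c=-Rt@E[:3,3];d=Rt@np.array([u[0],u[1],1]);return c+d*(z-c[2])/d[2]
def w(p,pos):
    E=np.array(p['extrinsics']);return E[:3,:3].T@(np.array(pos)-E[:3,3])
def pix(p,X):
    E=np.array(p['extrinsics']);return cv2.projectPoints(np.array([X],float),cv2.Rodrigues(E[:3,:3])[0],E[:3,3],K(p),np.array(p['D'],float))[0][0,0]
E
cat > a.py <<'E'
from h import *
s=ctrl.get_state();print({k:np.round(v,3) for k,v in s.items()},ctrl.nose_length)
for c in ['scene','top']:
    p=ctrl.read_camera(c);save(p,c+'0.png')
    E=np.array(p['extrinsics']);print(c,'cam at',-E[:3,:3].T@E[:3,3])
    for n in ['bush_xs','bush_s','bush_m','bush_l','spot1','spot2','spot3','spot4','press','gauge']:
        for d in ctrl.look_for(p,n)[:2]: W=w(p,d['position']);print(n,round(d['p'],2),np.round(W,3),np.round(pix(p,W)))
E
python3 a.py
```

```text
pics
{'time': np.float64(0.0), 'qpos': array([-1.461,  0.287,  1.578, -0.   ,  1.279, -0.15 ]), 'dq': array([ 0.001,  0.002, -0.001, -0.001,  0.002, -0.001]), 'joint_efforts': array([ 1.0000e-03, -4.0598e+01, -2.9263e+01, -0.0000e+00,  6.0000e-03,
       -0.0000e+00]), 'eef_pos': array([ 0.173, -0.652,  0.252]), 'tcp_rot': array([ 0.992,  0.13 ,  0.   , -0.001]), 'contact_force': array([ 0.529, -1.173,  0.346]), 'wrist_torque': array([ 0.018, -0.014, -0.016]), 'finger_force': np.float64(0.0), 'opening': np.float64(1.001)} 0.022
scene cam at [ 1.28722788 -0.35356252  0.81481644]
bush_xs 0.57 [0.635 0.029 0.019] [310. 231.]
bush_s 0.85 [ 0.659 -0.202  0.023] [230. 265.]
bush_s 0.85 [0.611 0.151 0.029] [346. 210.]
bush_m 0.85 [ 0.659 -0.202  0.023] [230. 265.]
bush_m 0.85 [0.611 0.151 0.029] [346. 210.]
bush_l 0.85 [ 0.659 -0.202  0.023] [230. 265.]
bush_l 0.85 [0.611 0.151 0.029] [346. 210.]
spot1 0.92 [ 0.452 -0.012  0.016] [269. 195.]
spot1 0.73 [ 0.457 -0.097  0.012] [242. 205.]
spot2 0.92 [ 0.452 -0.012  0.016] [269. 195.]
spot2 0.73 [ 0.457 -0.097  0.012] [242. 205.]
spot3 0.92 [ 
[... 432 characters left out ...]
] [303. 193.]
bush_m 0.69 [ 0.645 -0.2    0.009] [340. 185.]
bush_m 0.65 [ 0.619 -0.09   0.015] [303. 193.]
bush_l 0.69 [ 0.645 -0.2    0.009] [340. 185.]
bush_l 0.65 [ 0.619 -0.09   0.015] [303. 193.]
spot1 0.96 [ 0.454 -0.092  0.011] [304. 249.]
spot1 0.82 [ 0.448 -0.009  0.01 ] [275. 250.]
spot2 0.96 [ 0.454 -0.092  0.011] [304. 249.]
spot2 0.82 [ 0.448 -0.009  0.01 ] [275. 250.]
spot3 0.96 [ 0.454 -0.092  0.011] [304. 249.]
spot3 0.82 [ 0.448 -0.009  0.01 ] [275. 250.]
spot4 0.96 [ 0.454 -0.092  0.011] [304. 249.]
spot4 0.82 [ 0.448 -0.009  0.01 ] [275. 250.]
press 0.6 [0.581 0.502 0.231] [ 64. 187.]
gauge 0.93 [ 0.458 -0.199  0.03 ] [342. 247.]
gauge 0.53 [0.629 0.032 0.014] [262. 189.]
```

Run:
```python
import cv2
a=cv2.imread('pics/top0.png')[120:300,150:410];cv2.imwrite('pics/top0c.png',cv2.resize(a,None,fx=3,fy=3,interpolation=cv2.INTER_CUBIC))
a=cv2.imread('pics/scene0.png');cv2.imwrite('pics/scene0c.png',cv2.resize(a,None,fx=1.42,fy=1.42,interpolation=cv2.INTER_CUBIC))
```

```text
(no output)
```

View pics/top0c.png

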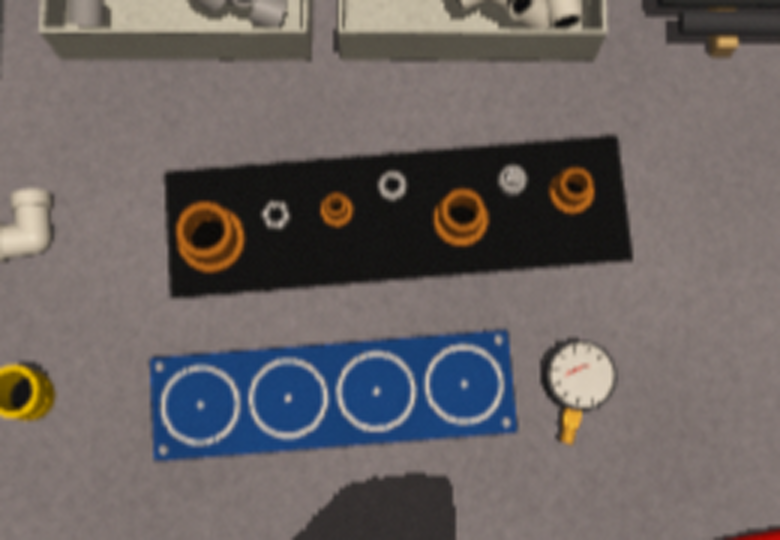

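View pics/scene0c.png

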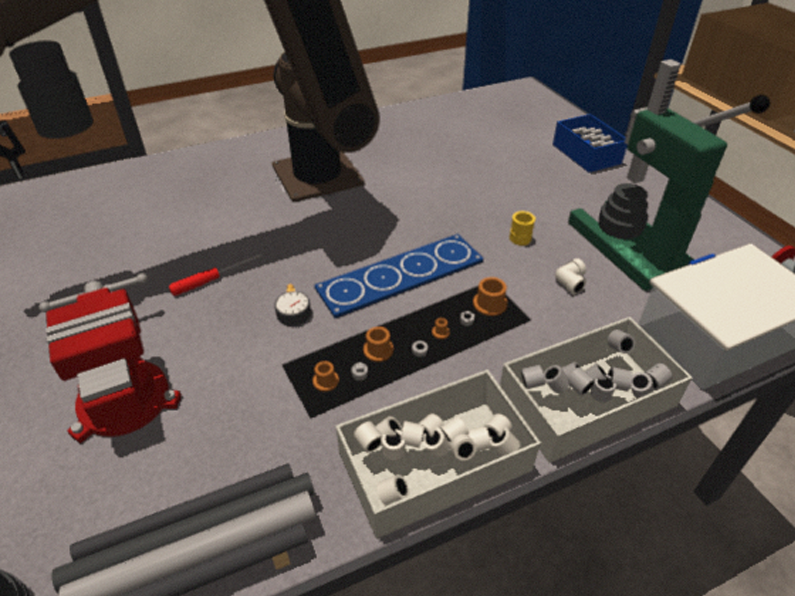

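The scene shows the press on the left (+y), so the order is xs→spot1, s→spot2, m→spot3, l→spot4. In the top crop, left to right, the bushes are l (210,237), xs (337,210), m (461,217) and s (573,190). The circle dots run from (200,405) to (464,384).

```bash
cat > m.py <<'E'
from h import *
from scipy.optimize import least_squares
D={'xs':(22,32,30),'s':(32,44,36),'m':(42,54,42),'l':(54,66,48)}
G={'l':(.611,.15),'xs':(.63,.03),'m':(.62,-.09),'s':(.65,-.2)}
def circ(x,y,d,z):
    t=np.linspace(0,2*np.pi,60);return np.c_[x+d/2e3*np.cos(t),y+d/2e3*np.sin(t),0*t+z]
def pr(p,X): 
    E=np.array(p['extrinsics']);return cv2.projectPoints(X,cv2.Rodrigues(E[:3,:3])[0],E[:3,3],K(p),np.array(p['D'],float))[0][:,0]
def box(p,n,x,y,z0):
    b,f,h=D[n];P=np.vstack([pr(p,circ(x,y,f,z0)),pr(p,circ(x,y,f,z0+.005)),pr(p,circ(x,y,b,z0+h/1e3))])
    return np.r_[P.min(0),P.max(0)]
def find(p,n,g,z0):
    hsv=cv2.cvtColor(p['color'],cv2.COLOR_RGB2HSV)
    m=cv2.inRange(hsv,(5,110,50),(20,255,255))
    N,L,S,C=cv2.connectedComponentsWithStats(m)
    b0=box(p,n,*g,z0);c0=(b0[:2]+b0[2:])/2
    ok=[i for i in range(1,N) if S[i,4]>25]; i=min(ok,key=lambda i:np.hypot(*(S[i,:2]+S[i,2:4]/2-.5-c0)))
    B=np.r_[S[i,0]-.5,S[i,1]-.5,S[i,0]+S[i,2]-.5,S[i,1]+S[i,3]-.5]
    r=least_squares(lambda v:box(p,n,*v,z0)-B,g);return r.x,r.fun
if __name__=='__main__':
    for c in ['top','scene']:
        p=ctrl.read_camera(c)
        for n in D: x,f=find(p,n,G[n],.004);print(c,n,np.round(x,4),'res px',np.round(f,1))
        if c=='top':
            for u in [(200,405),(288,398),(376,391),(464,384)]:
                print('spot',np.round(ray(p,(150+(u[0]+.5)/3-.5,120+(u[1]+.5)/3-.5),.012),4))
        else:
            for u in [(452.5,252.5),(418.5,265),(382.5,277.5),(346,291)]: print('spot',np.round(ray(p,(u[0]/1.42,u[1]/1.42),.012),4))
E
python3 m.py
```

```text
top xs [0.629  0.0332] res px [ 0.6  0.4 -0.6 -0.4]
top s [ 0.6495 -0.2034] res px [ 0.5  0.8 -0.5 -0.8]
top m [ 0.6208 -0.0907] res px [ 0.4  0.9 -0.4 -0.9]
top l [0.5994 0.1572] res px [ 0.5  0.3 -0.5 -0.3]
spot [0.4345 0.1609 0.012 ]
spot [0.4417 0.0763 0.012 ]
spot [ 0.4489 -0.0084  0.012 ]
spot [ 0.4561 -0.0932  0.012 ]
scene xs [0.6297 0.0315] res px [ 0.4  0.4 -0.4 -0.3]
scene s [ 0.651  -0.2034] res px [ 0.5  0.2 -0.5 -0.2]
scene m [ 0.6233 -0.0929] res px [ 1.  -0.  -1.   0.1]
scene l [0.6027 0.1552] res px [ 0.5  0.2 -0.5 -0.2]
spot [0.4402 0.1589 0.012 ]
spot [0.4473 0.0744 0.012 ]
spot [ 0.4524 -0.0099  0.012 ]
spot [ 0.4597 -0.0924  0.012 ]
```

```bash
cat > plan.py <<'E'
from h import *; import sys
s=ctrl.get_state();r=R.from_quat(s['tcp_rot']);M=r.as_matrix()
print('t',s['time'],'pos',np.round(s['eef_pos'],4),'F',np.round(s['contact_force'],1),'open',round(s['opening'],3),'ff',round(s['finger_force'],1),'tilt',np.round(np.degrees(np.arccos(-M[2,2])),2),'yaw of tool y',np.degrees(np.arctan2(M[1,1],M[0,1])))
for a in sys.argv[1:]:
    x,y,z,w=map(float,a.split(','));w=np.radians(w);ty=np.array([np.cos(w),np.sin(w),0]);tz=np.array([0,0,-1.])
    T=np.c_[np.cross(ty,tz),ty,tz]
    print(a,'turn',np.round(np.degrees((r.inv()*R.from_matrix(T)).as_rotvec()),1),'shift',np.round(M.T@(np.array([x,y,z])-s['eef_pos'])*1e3,1))
E
python3 plan.py .601,.156,.13,5
```

```text
t 1.2 pos [ 0.1734 -0.6523  0.2533] F [-1.  -0.4 -0.1] open 1.0 ff 0.0 tilt 0.0 yaw of tool y -75.11455662694775
.601,.156,.13,5 turn [  0.    0.  -80.1] shift [ 620.9 -671.4  123.3]
```

>>> {"api": "send_rows", "payload": {
  "rows": "0 0 -10 38 -42 0 1; 0 0 -20 80 -86 0 1; 0 0 -30 122 -130 5 1; 0 0 -40 164 -174 10 1; 0 0 -50 206 -218 15 1; 0 0 -60 248 -262 20 1; 0 0 -70 290 -306 25 1; 0 0 -80 330 -350 30 1",
  "grip_force": 50
}}

```text
time: 2.2
eef_pos: [0.4032, -0.2276, 0.2236]
tcp_rot: [0.674, 0.738, 0.0, 0.001]
contact_force: [0.4, -1.4, 1.5]
opening: 0.999
finger_force: 0.0
```

```bash
python3 plan.py .601,.156,.13,5 .601,.156,.04,5
```

```text
t 2.2 pos [ 0.4032 -0.2276  0.2236] F [ 0.4 -1.4  1.5] open 0.999 ff 0.0 tilt 0.08 yaw of tool y 5.200658967217981
.601,.156,.13,5 turn [0.1 0.1 0.2] shift [364.2 231.7  93.5]
.601,.156,.04,5 turn [0.1 0.1 0.2] shift [364.2 231.6 183.5]
```

>>> {"api": "send_rows", "payload": {
  "rows": "0 0 0 48 30 10 1; 0 0 0 98 62 22 1; 0 0 0 148 94 35 1; 0 0 0 198 126 48 1; 0 0 0 248 158 60 1; 0 0 0 300 190 75 1; 0 0 0 344 218 88 1; 0 0 0 364 232 94 1"
}}

```text
time: 3.2
eef_pos: [0.603, 0.1558, 0.1284]
tcp_rot: [0.675, 0.738, -0.0, -0.0]
contact_force: [-0.9, -0.2, 1.4]
opening: 0.995
finger_force: 0.0
```

```bash
python3 plan.py .601,.156,.04,5
python3 - <<'E'
from h import *
p=ctrl.read_camera('top');save(p,'t1.png');a=p['color'][120:300,170:370,::-1]
q=ctrl.read_camera('scene');b=q['color'][140:320,220:420,::-1]
cv2.imwrite('pics/v1.png',cv2.resize(np.hstack([a,b]),None,fx=2,fy=2,interpolation=cv2.INTER_CUBIC))
E
```

```text
t 3.2 pos [0.603  0.1558 0.1284] F [-0.9 -0.2  1.4] open 0.995 ff 0.0 tilt 0.04 yaw of tool y 5.0396243013411475
.601,.156,.04,5 turn [-0. -0.  0.] shift [ 0.3 -1.9 88.4]
```

View pics/v1.png

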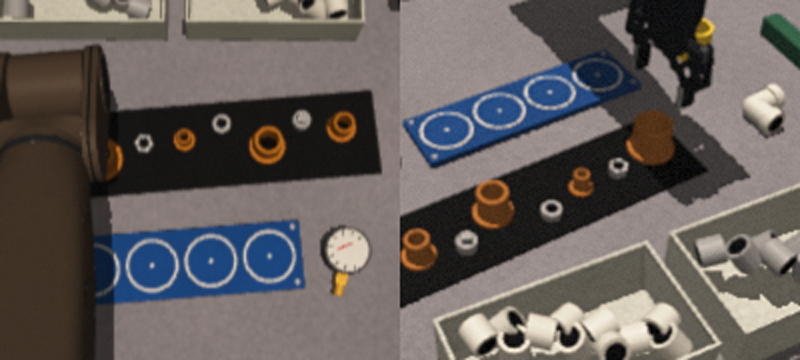

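The gripper, seen in the right half at about (665,55), hangs over bush l at (650,135). Nothing is disturbed, so I descend.

>>> {"api": "send_rows", "payload": {
  "rows": "0 0 0 0 -1 20 1; 0 0 0 0 -2 45 1; 0 0 0 0 -2 65 1; 0 0 0 0 -2 80 1; 0 0 0 0 -2 88 1; 0 0 0 0 -2 88 1"
}}

```text
time: 4.05
eef_pos: [0.6005, 0.1528, 0.0408]
tcp_rot: [0.676, 0.737, -0.0, -0.0]
contact_force: [1.0, 0.7, 0.1]
opening: 1.0
finger_force: 0.0
```

>>> {"api": "send_rows", "payload": {
  "rows": "0 0 0 0 0 0 0.5; 0 0 0 0 0 0 0.2; 0 0 0 0 0 0 -0.1; 0 0 0 0 0 0 -0.3; 0 0 0 0 0 0 -0.3; 0 0 0 0 0 0 -0.3"
}}

```text
time: 4.8
eef_pos: [0.6013, 0.1531, 0.0426]
tcp_rot: [0.676, 0.737, 0.001, 0.0]
contact_force: [-0.9, -0.7, 6.3]
opening: 0.616
finger_force: 54.2
```

```bash
python3 plan.py .4575,-.093,.13,5
```

```text
t 4.8 pos [0.6013 0.1531 0.0426] F [-0.9 -0.7  6.3] open 0.616 ff 54.2 tilt 0.08 yaw of tool y 4.89581514573321
.4575,-.093,.13,5 turn [ 0.1 -0.  -0.1] shift [-232.9 -164.2  -87.7]
```

>>> {"api": "send_rows", "payload": {
  "rows": "0 0 0 0 0 -15 -0.3; 0 0 0 0 0 -45 -0.3; 0 0 0 0 0 -75 -0.3; 0 0 0 -30 -20 -88 -0.3; 0 0 0 -75 -52 -88 -0.3; 0 0 0 -125 -87 -88 -0.3; 0 0 0 -175 -122 -88 -0.3; 0 0 0 -215 -150 -88 -0.3"
}}

```text
time: 5.8
eef_pos: [0.467, -0.0751, 0.1283]
tcp_rot: [0.676, 0.736, -0.001, -0.001]
contact_force: [-0.1, -0.4, -4.5]
opening: 0.618
finger_force: 54.1
```

```bash
python3 plan.py .4575,-.093,.09,5;python3 - <<'E'
from m import *
s=ctrl.get_state()['eef_pos']
for c in ['scene','top']:
    q=ctrl.read_camera(c)
    try: print(c,[np.round(v,4) for v in find(q,'l',(s[0],s[1]),s[2]-.0426+.004)])
    except Exception as e: print(e)
    if c=='scene': b=q['color'][100:320,150:450,::-1];cv2.imwrite('pics/v2.png',cv2.resize(b,None,fx=2.5,fy=2.5))
E
```

```text
t 5.8 pos [ 0.467  -0.0751  0.1283] F [-0.1 -0.4 -4.5] open 0.618 ff 54.1 tilt 0.12 yaw of tool y 4.862117129714838
.4575,-.093,.09,5 turn [-0.1 -0.  -0.1] shift [-17.  -10.9  38.3]
scene [array([ 0.4711, -0.0733]), array([ 0.227 , -1.1837, -0.2287,  1.0969])]
top [array([ 0.4132, -0.1815]), array([-9.5814, -6.6173,  9.1503,  6.3828])]
```

View pics/v2.png

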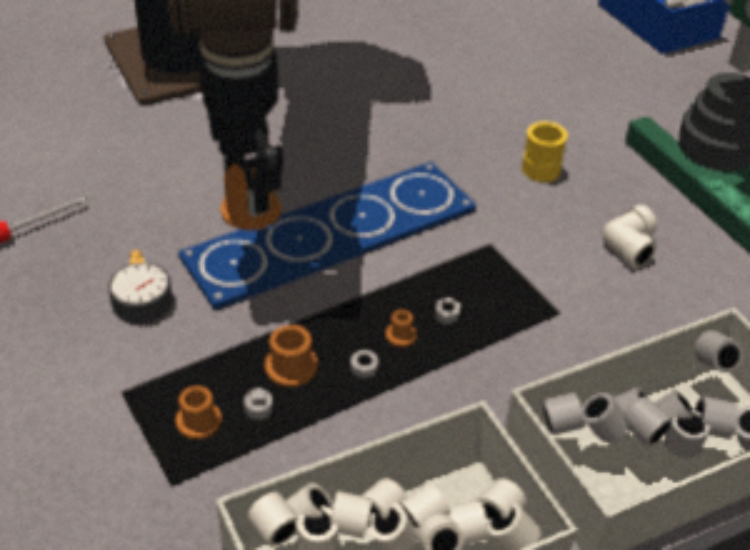

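```bash
python3 plan.py .4565,-.0955,.052,5
```

```text
t 5.9 pos [ 0.4662 -0.0766  0.1281] F [-0.2  1.3 -5.2] open 0.619 ff 54.3 tilt 0.21 yaw of tool y 4.613570682756865
.4565,-.0955,.052,5 turn [-0.2  0.  -0.4] shift [-18.  -10.9  76.1]
```

>>> {"api": "send_rows", "payload": {
  "rows": "0 0 0 -9 -5 8 -0.3; 0 0 0 -18 -11 25 -0.3; 0 0 0 -18 -11 45 -0.3; 0 0 0 -18 -11 60 -0.3; 0 0 0 -18 -11 68 -0.3; 0 0 0 -18 -11 70 -0.3; 0 0 0 -18 -11 70 -0.3; 0 0 0 -18 -11 70 -0.3"
}}

```text
time: 6.9
eef_pos: [0.4607, -0.0931, 0.06]
tcp_rot: [0.676, 0.737, 0.0, 0.001]
contact_force: [1.1, 0.3, -5.7]
opening: 0.618
finger_force: 54.4
```

```bash
python3 plan.py .4565,-.0955,.052,5;python3 - <<'E'
from m import *
s=ctrl.get_state()['eef_pos']
q=ctrl.read_camera('scene')
print([np.round(v,4) for v in find(q,'l',(s[0],s[1]),s[2]-.0426+.004)])
E
```

```text
t 6.9 pos [ 0.4607 -0.0931  0.06  ] F [ 1.1  0.3 -5.7] open 0.618 ff 54.4 tilt 0.09 yaw of tool y 4.897700806165127
.4565,-.0955,.052,5 turn [ 0.1  0.  -0.1] shift [-2.  -4.4  8. ]
[array([ 0.4643, -0.0923]), array([-0.3083, -1.241 ,  0.3084,  1.1247])]
```

>>> {"api": "send_rows", "payload": {
  "rows": "0 0 0 -2 -4 3 -0.3; 0 0 0 -2 -4 6 -0.3; 0 0 0 -2 -4 8 -0.3; 0 0 0 -2 -4 9 -0.3; 0 0 0 -2 -4 9 -0.3"
}}

```text
time: 7.58
eef_pos: [0.4564, -0.0953, 0.0506]
tcp_rot: [0.676, 0.737, 0.0, 0.0]
contact_force: [-1.5, 0.7, -1.8]
opening: 0.614
finger_force: 54.9
```

```bash
python3 plan.py .4565,-.0955,.052,5;python3 - <<'E'
from m import *
s=ctrl.get_state()['eef_pos']
q=ctrl.read_camera('scene')
print([np.round(v,4) for v in find(q,'l',(s[0],s[1]),s[2]-.0426+.004)])
b=q['color'][160:240,180:290,::-1];cv2.imwrite('pics/v3.png',cv2.resize(b,None,fx=5,fy=5,interpolation=cv2.INTER_CUBIC))
E
```

```text
t 7.575 pos [ 0.4564 -0.0953  0.0506] F [-1.5  0.7 -1.8] open 0.614 ff 54.9 tilt 0.01 yaw of tool y 4.8941151564876355
.4565,-.0955,.052,5 turn [ 0.   0.  -0.1] shift [-0.2  0.1 -1.4]
[array([ 0.4589, -0.0939]), array([-0.214 , -1.6472,  0.2135,  1.5061])]
```

View pics/v3.png

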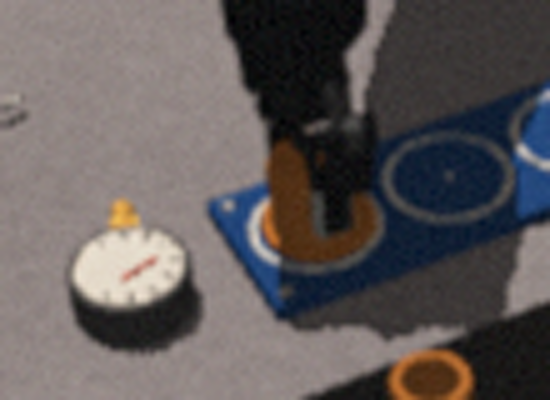

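Bush l stands inside the white ring of spot4 (crop 315,225) and its weight is partly taken by the board, so I release.

>>> {"api": "send_rows", "payload": {
  "rows": "0 0 0 0 0 1 -0.3; 0 0 0 0 0 1 0.5; 0 0 0 0 0 1 1; 0 0 0 0 0 1 1; 0 0 0 0 0 -10 1; 0 0 0 0 0 -35 1; 0 0 0 0 0 -65 1; 0 0 0 0 0 -80 1"
}}

```text
time: 8.62
eef_pos: [0.4573, -0.0957, 0.1327]
tcp_rot: [0.676, 0.737, 0.001, 0.002]
contact_force: [-0.7, 0.5, 0.4]
opening: 0.997
finger_force: 0.0
```

```bash
python3 plan.py .6215,-.092,.12,5
```

```text
t 8.625 pos [ 0.4573 -0.0957  0.1327] F [-0.7  0.5  0.4] open 0.997 ff 0.0 tilt 0.22 yaw of tool y 4.887993897460354
.6215,-.092,.12,5 turn [ 0.2  0.1 -0.1] shift [-10.3 163.9  13.3]
```

>>> {"api": "send_rows", "payload": {
  "rows": "0 0 0 -2 35 0 1; 0 0 0 -6 90 3 1; 0 0 0 -9 140 8 1; 0 0 0 -10 164 15 1; 0 0 0 -10 164 30 1; 0 0 0 -10 164 45 1; 0 0 0 -10 164 55 1; 0 0 0 -10 164 58 1"
}}

```text
time: 9.62
eef_pos: [0.6191, -0.0911, 0.0711]
tcp_rot: [0.676, 0.736, -0.001, -0.001]
contact_force: [0.1, 0.2, 0.3]
opening: 0.997
finger_force: 0.0
```

```bash
python3 plan.py .6215,-.092,.041,5
python3 - <<'E'
from m import *
q=ctrl.read_camera('scene');print([np.round(v,4) for v in find(q,'l',(.458,-.093),.012)])
E
```

```text
t 9.625 pos [ 0.6191 -0.0911  0.0711] F [0.1 0.2 0.3] open 0.997 ff 0.0 tilt 0.13 yaw of tool y 4.862018568694875
.6215,-.092,.041,5 turn [-0.1 -0.1 -0.1] shift [-1.1  2.4 30.1]
[array([ 0.4532, -0.0963]), array([-1.6835, -0.6086,  1.6888,  0.4627])]
```

>>> {"api": "send_rows", "payload": {
  "rows": "0 0 0 -1 2 10 1; 0 0 0 -1 2 22 1; 0 0 0 -1 2 29 1; 0 0 0 -1 2 30 0.5; 0 0 0 -1 2 30 0; 0 0 0 -1 2 30 -0.4; 0 0 0 -1 2 30 -0.6; 0 0 0 -1 2 30 -0.6"
}}

```text
time: 10.68
eef_pos: [0.6231, -0.0922, 0.0429]
tcp_rot: [0.676, 0.737, 0.0, 0.001]
contact_force: [0.6, -0.7, 2.0]
opening: 0.476
finger_force: 51.3
```

```bash
python3 plan.py .450,-.009,.1,5
python3 - <<'E'
from m import *
q=ctrl.read_camera('top');save(q,'t2.png');b=q['color'][120:290,170:410,::-1];cv2.imwrite('pics/v4.png',cv2.resize(b,None,fx=3,fy=3,interpolation=cv2.INTER_CUBIC))
E
```

```text
t 10.675 pos [ 0.6231 -0.0922  0.0429] F [ 0.6 -0.7  2. ] open 0.476 ff 51.3 tilt 0.08 yaw of tool y 4.88967245531848
.450,-.009,.1,5 turn [ 0.1  0.  -0.1] shift [  97.6 -165.3  -57.3]
```

View pics/v4.png

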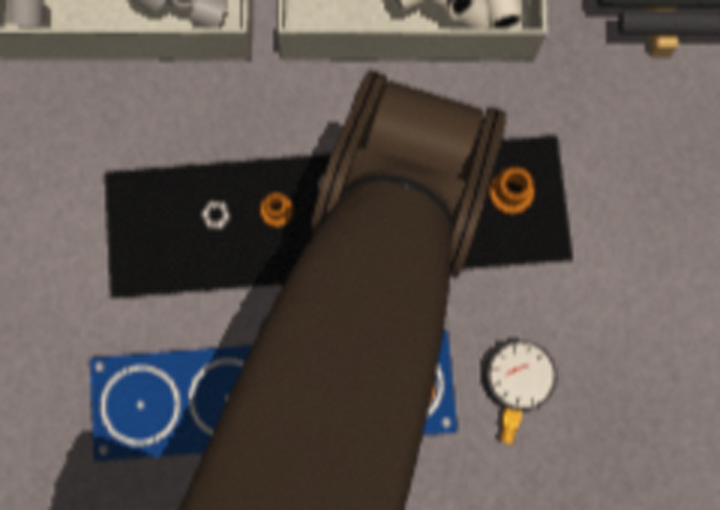

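The arm hides bush m (about 400,215), but the opening of 0.476 (about 41 mm) matches its body. I lift it and carry it to spot3.

>>> {"api": "send_rows", "payload": {
  "rows": "0 0 0 0 0 -15 -0.6; 0 0 0 0 0 -45 -0.6; 0 0 0 5 -10 -72 -0.6; 0 0 0 30 -50 -78 -0.6; 0 0 0 58 -98 -78 -0.6; 0 0 0 84 -142 -78 -0.6; 0 0 0 97 -163 -74 -0.6; 0 0 0 98 -165 -60 -0.6"
}}

```text
time: 11.72
eef_pos: [0.4486, -0.0077, 0.1024]
tcp_rot: [0.676, 0.737, 0.0, 0.0]
contact_force: [0.2, -0.8, -2.2]
opening: 0.471
finger_force: 51.4
```

>>> {"api": "send_rows", "payload": {
  "rows": "0 0 0 0 0 10 -0.6; 0 0 0 0 0 25 -0.6; 0 0 0 0 0 37 -0.6; 0 0 0 0 0 41 -0.6; 0 0 0 0 0 41 -0.6"
}}

```text
time: 12.35
eef_pos: [0.4498, -0.0085, 0.0609]
tcp_rot: [0.676, 0.737, -0.0, -0.0]
contact_force: [0.5, -0.3, -3.4]
opening: 0.475
finger_force: 51.4
```

```bash
python3 plan.py .450,-.009,.051,5;python3 - <<'E'
from m import *
s=ctrl.get_state()['eef_pos']
q=ctrl.read_camera('scene')
print([np.round(v,4) for v in find(q,'m',(s[0],s[1]),s[2]-.0429+.004)])
print([np.round(v,4) for v in find(q,'l',(.458,-.093),.012)])
b=q['color'][160:250,180:330,::-1];cv2.imwrite('pics/v5.png',cv2.resize(b,None,fx=5,fy=5,interpolation=cv2.INTER_CUBIC))
E
```

```text
t 12.35 pos [ 0.4498 -0.0085  0.0609] F [ 0.5 -0.3 -3.4] open 0.475 ff 51.4 tilt 0.06 yaw of tool y 4.875691366431058
.450,-.009,.051,5 turn [-0.1 -0.  -0.1] shift [-0.5  0.2  9.9]
[array([ 0.4505, -0.0084]), array([-0.3478, -0.0663,  0.3491,  0.0451])]
[array([ 0.4552, -0.0925]), array([-0.1848, -0.5656,  0.1851,  0.5106])]
```

View pics/v5.png

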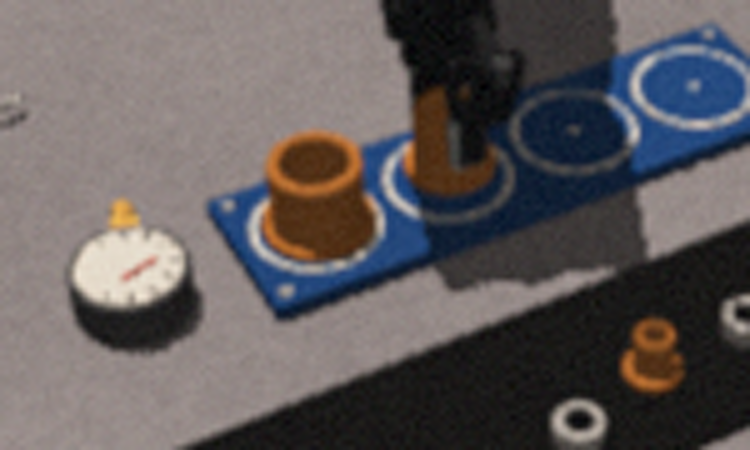

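Bush l stands upright, nearly centred on spot4, perhaps 4 mm towards the robot. Bush m hangs over spot3 (crop 450,165), so I nudge it +2 mm in x and set it down.

>>> {"api": "send_rows", "payload": {
  "rows": "0 0 0 0 1 4 -0.6; 0 0 0 0 2 8 -0.6; 0 0 0 0 2 10 -0.6; 0 0 0 0 2 11 -0.6; 0 0 0 0 2 11 -0.6"
}}

```text
time: 13.02
eef_pos: [0.4519, -0.0083, 0.0509]
tcp_rot: [0.676, 0.737, -0.0, -0.0]
contact_force: [-2.6, 1.1, 4.2]
opening: 0.474
finger_force: 52.0
```

```bash
python3 plan.py .452,-.009,.051,5
```

```text
t 13.025 pos [ 0.4519 -0.0083  0.0509] F [-2.6  1.1  4.2] open 0.474 ff 52.0 tilt 0.03 yaw of tool y 4.893243535662277
.452,-.009,.051,5 turn [-0.  -0.  -0.1] shift [-0.7  0.1 -0.1]
```

Bush m is in contact with the board, so I release, rise, and go to bush s.

>>> {"api": "send_rows", "payload": {
  "rows": "0 0 0 0 0 0 0; 0 0 0 0 0 0 0.8; 0 0 0 0 0 0 1; 0 0 0 0 0 -10 1; 0 0 0 0 0 -35 1; 0 0 0 0 0 -65 1; 0 0 0 0 20 -75 1; 0 0 0 -20 60 -75 1"
}}

```text
time: 14.02
eef_pos: [0.5142, -0.0226, 0.1275]
tcp_rot: [0.676, 0.737, 0.001, 0.001]
contact_force: [-0.1, 0.4, -0.2]
opening: 0.995
finger_force: 0.0
```

```bash
python3 plan.py .65,-.2035,.07,5 .65,-.2035,.038,5;  python3 - <<'E'
from m import *
q=ctrl.read_camera('scene');print([np.round(v,4) for v in find(q,'m',(.452,-.009),.012)])
E
```

```text
t 14.025 pos [ 0.5142 -0.0226  0.1275] F [-0.1  0.4 -0.2] open 0.995 ff 0.0 tilt 0.19 yaw of tool y 4.968036914295341
.65,-.2035,.07,5 turn [ 0.2  0.  -0. ] shift [-191.9  119.5   58. ]
.65,-.2035,.038,5 turn [ 0.2  0.  -0. ] shift [-191.9  119.4   90. ]
[array([ 0.4519, -0.0091]), array([-0.3047, -0.0206,  0.3058,  0.0047])]
```

>>> {"api": "send_rows", "payload": {
  "rows": "0 0 0 -45 28 0 1; 0 0 0 -95 59 5 1; 0 0 0 -145 90 15 1; 0 0 0 -182 113 30 1; 0 0 0 -192 119 45 1; 0 0 0 -192 119 55 1; 0 0 0 -192 119 58 1; 0 0 0 -192 119 58 1"
}}

```text
time: 15.08
eef_pos: [0.6477, -0.203, 0.0674]
tcp_rot: [0.676, 0.737, -0.0, -0.0]
contact_force: [0.8, -0.2, -0.3]
opening: 0.998
finger_force: 0.0
```

```bash
python3 plan.py .65,-.2035,.039,5
```

```text
t 15.075 pos [ 0.6477 -0.203   0.0674] F [ 0.8 -0.2 -0.3] open 0.998 ff 0.0 tilt 0.04 yaw of tool y 4.9576853653961015
.65,-.2035,.039,5 turn [-0. -0. -0.] shift [-0.7  2.3 28.4]
```

>>> {"api": "send_rows", "payload": {
  "rows": "0 0 0 -1 2 10 1; 0 0 0 -1 2 20 1; 0 0 0 -1 2 27 0.6; 0 0 0 -1 2 28 0.1; 0 0 0 -1 2 28 -0.3; 0 0 0 -1 2 28 -0.6; 0 0 0 -1 2 28 -0.8; 0 0 0 -1 2 28 -0.8"
}}

```text
time: 16.08
eef_pos: [0.6504, -0.2052, 0.0395]
tcp_rot: [0.676, 0.737, 0.0, 0.0]
contact_force: [0.3, -0.0, -1.0]
opening: 0.354
finger_force: 49.8
```

```bash
python3 plan.py .4455,.0755,.09,5
```

```text
t 16.075 pos [ 0.6504 -0.2052  0.0395] F [ 0.3 -0.  -1. ] open 0.354 ff 49.8 tilt 0.03 yaw of tool y 4.882168144401795
.4455,.0755,.09,5 turn [ 0.   0.  -0.1] shift [ 297.1 -180.3  -50.6]
```

>>> {"api": "send_rows", "payload": {
  "rows": "0 0 0 0 0 -15 -0.8; 0 0 0 0 0 -45 -0.8; 0 0 0 5 -3 -72 -0.8; 0 0 0 40 -24 -82 -0.8; 0 0 0 90 -55 -82 -0.8; 0 0 0 140 -85 -82 -0.8; 0 0 0 190 -115 -82 -0.8; 0 0 0 240 -146 -82 -0.8"
}}

```text
time: 17.08
eef_pos: [0.4834, 0.0229, 0.1223]
tcp_rot: [0.677, 0.736, 0.001, 0.001]
contact_force: [0.3, 1.2, -1.8]
opening: 0.354
finger_force: 49.8
```

```bash
python3 plan.py .4455,.074,.06,5
```

```text
t 17.075 pos [0.4834 0.0229 0.1223] F [ 0.3  1.2 -1.8] open 0.354 ff 49.8 tilt 0.09 yaw of tool y 4.8569654683070205
.4455,.074,.06,5 turn [ 0.1  0.  -0.1] shift [ 54.1 -33.5  62.3]
```

>>> {"api": "send_rows", "payload": {
  "rows": "0 0 0 35 -21 0 -0.8; 0 0 0 51 -31 5 -0.8; 0 0 0 54 -33 20 -0.8; 0 0 0 54 -33 40 -0.8; 0 0 0 54 -33 55 -0.8; 0 0 0 54 -33 62 -0.8; 0 0 0 54 -33 62 -0.8; 0 0 0 54 -33 62 -0.8"
}}

```text
time: 18.08
eef_pos: [0.4476, 0.0724, 0.0598]
tcp_rot: [0.676, 0.736, 0.0, 0.0]
contact_force: [-0.7, 0.2, -1.8]
opening: 0.354
finger_force: 49.8
```

```bash
python3 plan.py .4455,.074,.0475,5;python3 - <<'E'
from m import *
s=ctrl.get_state()['eef_pos']
q=ctrl.read_camera('scene')
print([np.round(v,4) for v in find(q,'s',(s[0],s[1]),s[2]-.0395+.004)])
E
```

```text
t 18.075 pos [0.4476 0.0724 0.0598] F [-0.7  0.2 -1.8] open 0.354 ff 49.8 tilt 0.06 yaw of tool y 4.86751633863691
.4455,.074,.0475,5 turn [ 0.1  0.  -0.1] shift [ 1.8 -1.9 12.3]
[array([0.4493, 0.0723]), array([-0.4868, -0.4385,  0.4846,  0.3966])]
```

>>> {"api": "send_rows", "payload": {
  "rows": "0 0 0 1 -1 4 -0.8; 0 0 0 2 -2 8 -0.8; 0 0 0 2 -2 11 -0.8; 0 0 0 2 -2 13 -0.8; 0 0 0 2 -2 13 -0.8"
}}

```text
time: 18.75
eef_pos: [0.4447, 0.0745, 0.0474]
tcp_rot: [0.676, 0.737, -0.001, -0.001]
contact_force: [-5.4, 0.2, 8.9]
opening: 0.358
finger_force: 51.0
```

```bash
python3 plan.py .4455,.074,.0475,5;python3 - <<'E'
from m import *
q=ctrl.read_camera('scene')
print([np.round(v,4) for v in find(q,'s',(.4455,.074),.012)])
b=q['color'][150:250,200:360,::-1];cv2.imwrite('pics/v6.png',cv2.resize(b,None,fx=5,fy=5,interpolation=cv2.INTER_CUBIC))
E
```

```text
t 18.75 pos [0.4447 0.0745 0.0474] F [-5.4  0.2  8.9] open 0.358 ff 51.0 tilt 0.12 yaw of tool y 4.907646429152616
.4455,.074,.0475,5 turn [-0.1 -0.  -0.1] shift [-0.6  0.8 -0.1]
[array([0.4443, 0.075 ]), array([-0.4109, -0.3463,  0.409 ,  0.3126])]
```

View pics/v6.png

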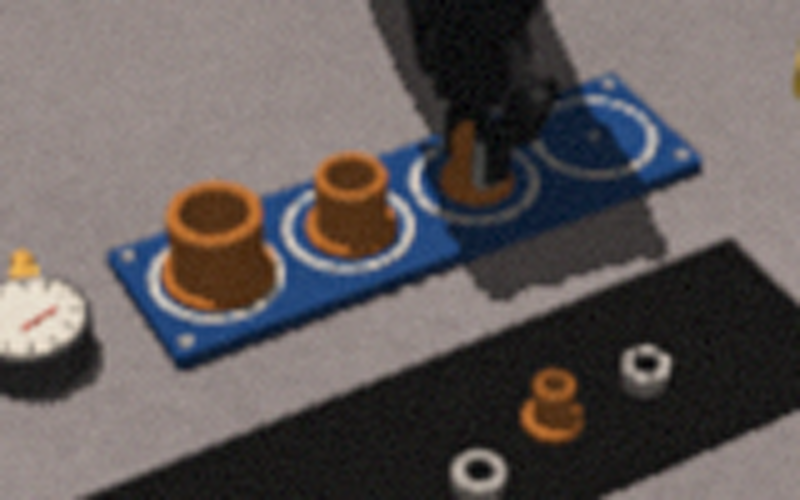

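Bush s sits on spot2 (crop 478,180, ring centre about 475,180), and m and l are centred in their rings. I release and go to xs.

>>> {"api": "send_rows", "payload": {
  "rows": "0 0 0 0 0 0 0; 0 0 0 0 0 0 0.8; 0 0 0 0 0 0 1; 0 0 0 0 0 -10 1; 0 0 0 0 0 -35 1; 0 0 0 0 0 -65 1; 0 0 0 0 20 -75 1; 0 0 0 -10 60 -75 1"
}}

```text
time: 19.8
eef_pos: [0.5062, 0.07, 0.1234]
tcp_rot: [0.676, 0.737, 0.001, 0.001]
contact_force: [-0.5, -0.7, 0.4]
opening: 1.0
finger_force: 0.0
```

```bash
python3 plan.py .6293,.0325,.065,5
```

```text
t 19.8 pos [0.5062 0.07   0.1234] F [-0.5 -0.7  0.4] open 1.0 ff 0.0 tilt 0.18 yaw of tool y 4.9408955083593
.6293,.0325,.065,5 turn [ 0.2  0.  -0.1] shift [-47.9 119.2  58.8]
```

>>> {"api": "send_rows", "payload": {
  "rows": "0 0 0 -14 35 0 1; 0 0 0 -32 80 5 1; 0 0 0 -45 112 15 1; 0 0 0 -48 119 30 0.4; 0 0 0 -48 119 45 0.4; 0 0 0 -48 119 52 0.4; 0 0 0 -48 119 52 0.4; 0 0 0 -48 119 52 0.4"
}}

```text
time: 20.8
eef_pos: [0.628, 0.0321, 0.07]
tcp_rot: [0.676, 0.737, 0.0, 0.0]
contact_force: [0.1, 0.4, -0.4]
opening: 0.702
finger_force: 0.0
```

```bash
python3 plan.py .6293,.0325,.037,5
```

```text
t 20.8 pos [0.628  0.0321 0.07  ] F [ 0.1  0.4 -0.4] open 0.702 ff 0.0 tilt 0.05 yaw of tool y 4.905216826052531
.6293,.0325,.037,5 turn [ 0.   0.  -0.1] shift [ 0.3  1.3 33. ]
```

>>> {"api": "send_rows", "payload": {
  "rows": "0 0 0 0 1 10 0.4; 0 0 0 0 1 22 0.4; 0 0 0 0 1 31 0.4; 0 0 0 0 1 33 0; 0 0 0 0 1 33 -0.3; 0 0 0 0 1 33 -0.6; 0 0 0 0 1 33 -1; 0 0 0 0 1 33 -1"
}}

```text
time: 21.8
eef_pos: [0.6293, 0.0319, 0.0367]
tcp_rot: [0.676, 0.737, 0.0, 0.0]
contact_force: [-0.2, 0.1, 0.4]
opening: 0.234
finger_force: 49.0
```

```bash
python3 plan.py .4385,.159,.06,5
```

```text
t 21.8 pos [0.6293 0.0319 0.0367] F [-0.2  0.1  0.4] open 0.234 ff 49.0 tilt 0.05 yaw of tool y 4.882002857666141
.4385,.159,.06,5 turn [ 0.   0.  -0.1] shift [ 142.9 -179.3  -23.4]
```

>>> {"api": "send_rows", "payload": {
  "rows": "0 0 0 0 0 -15 -1; 0 0 0 0 0 -45 -1; 0 0 0 8 -10 -70 -1; 0 0 0 38 -48 -75 -1; 0 0 0 70 -87 -75 -1; 0 0 0 100 -125 -75 -1; 0 0 0 130 -163 -70 -1; 0 0 0 143 -179 -55 -1"
}}

```text
time: 22.8
eef_pos: [0.4374, 0.1603, 0.0922]
tcp_rot: [0.676, 0.737, 0.001, 0.001]
contact_force: [-0.2, 0.6, -1.2]
opening: 0.232
finger_force: 49.1
```

>>> {"api": "send_rows", "payload": {
  "rows": "0 0 0 0 0 10 -1; 0 0 0 0 0 25 -1; 0 0 0 0 0 34 -1; 0 0 0 0 0 34 -1; 0 0 0 0 0 34 -1"
}}

```text
time: 23.42
eef_pos: [0.4391, 0.1589, 0.0574]
tcp_rot: [0.677, 0.736, 0.0, 0.0]
contact_force: [0.6, -0.2, -0.9]
opening: 0.232
finger_force: 49.1
```

```bash
python3 plan.py .4385,.159,.0447,5;python3 - <<'E'
from m import *
s=ctrl.get_state()['eef_pos']
q=ctrl.read_camera('scene')
print([np.round(v,4) for v in find(q,'xs',(s[0],s[1]),s[2]-.0367+.004)])
for n,g in dict(s=(.4447,.0745),m=(.452,-.009),l=(.457,-.093)).items(): print(n,[np.round(v,4) for v in find(q,n,g,.012)])
E
```

```text
t 23.425 pos [0.4391 0.1589 0.0574] F [ 0.6 -0.2 -0.9] open 0.232 ff 49.1 tilt 0.02 yaw of tool y 4.8480569865261485
.4385,.159,.0447,5 turn [ 0.   0.  -0.2] shift [ 0.1 -0.6 12.7]
[array([0.4409, 0.1569]), array([-0.3604, -0.7576,  0.359 ,  0.7186])]
s [array([0.4443, 0.075 ]), array([-0.4109, -0.3463,  0.409 ,  0.3126])]
m [array([ 0.4498, -0.0083]), array([-0.292 , -0.5192,  0.2929,  0.4725])]
l [array([ 0.4552, -0.0925]), array([-0.1848, -0.5656,  0.1851,  0.5106])]
```

>>> {"api": "send_rows", "payload": {
  "rows": "0 0 0 0 0 5 -1; 0 0 0 0 0 9 -1; 0 0 0 0 0 12 -1; 0 0 0 0 0 13 -1; 0 0 0 0 0 13 -1"
}}

```text
time: 24.1
eef_pos: [0.4385, 0.1592, 0.0447]
tcp_rot: [0.676, 0.737, -0.0, -0.0]
contact_force: [-1.6, -0.1, 3.3]
opening: 0.233
finger_force: 49.6
```

```bash
python3 plan.py .4385,.159,.0447,5
```

```text
t 24.1 pos [0.4385 0.1592 0.0447] F [-1.6 -0.1  3.3] open 0.233 ff 49.6 tilt 0.02 yaw of tool y 4.892767274726466
.4385,.159,.0447,5 turn [-0.   0.  -0.1] shift [-0.2 -0.  -0. ]
```

Contact is made. I release, rise, and move aside along +y for a clear final view.

>>> {"api": "send_rows", "payload": {
  "rows": "0 0 0 0 0 0 -0.3; 0 0 0 0 0 0 0.4; 0 0 0 0 0 0 0.6; 0 0 0 0 0 -10 0.6; 0 0 0 0 0 -35 0.6; 0 0 0 0 0 -80 0.6; 0 0 0 20 20 -130 0.6; 0 0 0 50 40 -180 0.6"
}}

```text
time: 25.1
eef_pos: [0.4743, 0.2125, 0.2268]
tcp_rot: [0.677, 0.736, 0.0, 0.0]
contact_force: [0.3, -0.2, -0.7]
opening: 0.803
finger_force: 0.0
```

>>> {"api": "send_rows", "payload": {
  "rows": "0 0 0 40 10 0 0.6; 0 0 0 80 20 0 0.6; 0 0 0 100 25 0 0.6; 0 0 0 100 25 0 0.6; 0 0 0 100 25 0 0.6"
}}

```text
time: 25.72
eef_pos: [0.4903, 0.3133, 0.2241]
tcp_rot: [0.676, 0.736, -0.001, 0.0]
contact_force: [0.2, -0.7, -0.3]
opening: 0.797
finger_force: 0.0
```

Run:
```python
from m import *
for c in ['scene','top']:
    q=ctrl.read_camera(c);
    for n,g in dict(xs=(.4385,.159),s=(.4447,.0745),m=(.452,-.009),l=(.457,-.093)).items(): print(c,n,[np.round(v,4) for v in find(q,n,g,.012)])
    for d in ctrl.look_for(q,'gauge')[:1]: print('gauge',np.round(w(q,d['position']),3))
    b=q['color'][150:250,200:360,::-1] if c=='scene' else q['color'][200:300,190:350,::-1]
    cv2.imwrite(f'pics/f_{c}.png',cv2.resize(b,None,fx=5,fy=5,interpolation=cv2.INTER_CUBIC))
```

```text
scene xs [array([0.4399, 0.1583]), array([-0.3191, -0.7031,  0.3179,  0.6679])]
scene s [array([0.4443, 0.075 ]), array([-0.4109, -0.3463,  0.409 ,  0.3126])]
scene m [array([ 0.4498, -0.0083]), array([-0.292 , -0.5192,  0.2929,  0.4725])]
scene l [array([ 0.4552, -0.0925]), array([-0.1848, -0.5656,  0.1851,  0.5106])]
gauge [ 0.476 -0.204  0.031]
top xs [array([0.4377, 0.1586]), array([-0.1768, -0.6338,  0.1773,  0.629 ])]
top s [array([0.444 , 0.0779]), array([-0.1971, -0.7197,  0.1976,  0.7111])]
top m [array([ 0.4516, -0.007 ]), array([-0.375 ,  0.0565,  0.3748, -0.0591])]
top l [array([ 0.4565, -0.0906]), array([-0.486 , -0.5224,  0.4836,  0.5082])]
gauge [ 0.459 -0.201  0.031]
```

View pics/f_scene.png

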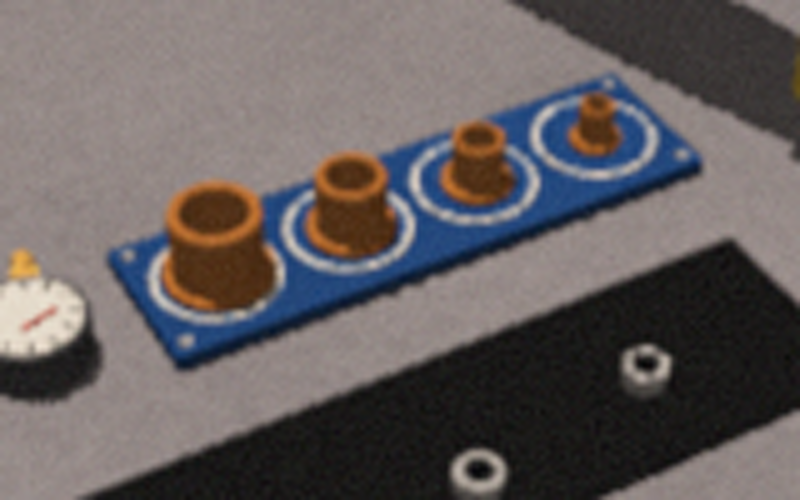

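View pics/f_top.png

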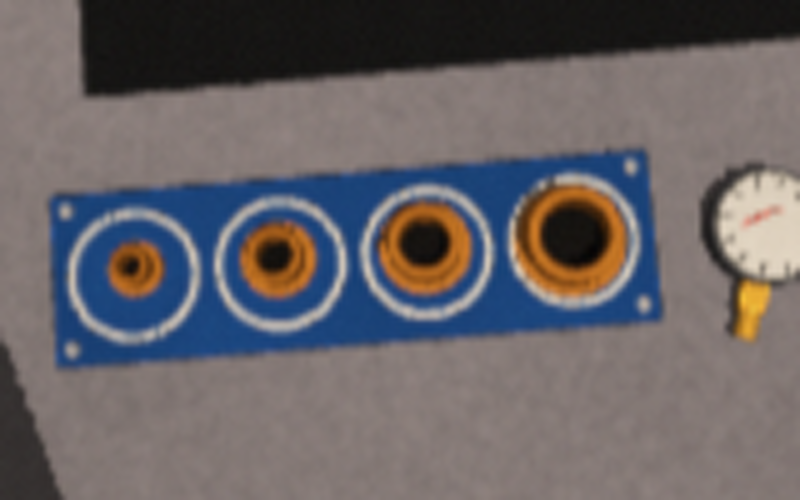

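Both views show the four bushes upright and inside their rings, within about 4 mm of centre. In the top crop xs is at (136,268) in a ring centred at (134,275), s at (278,260), m at (426,248) and l at (572,240). The gauge has not moved, so I hand in.

```bash
python3 -c "
from plant import ctrl;print(ctrl.sign_off())"
```

```text
the job is handed in; nothing more can be done
None
```

The job is handed in: in the last camera views all four bushes stood upright in size order, smallest on spot1 next to the press, each within about 4 mm of its circle's centre, and the gauge had not moved.

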